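Make up the fan kit and the set-up kit

ROBOT

A 6-joint arm with a two-finger parallel gripper is mounted at the origin on a cart in front of the work surface, level with it; the furniture and walls round the work are solid. World frame = base frame: x ahead of the robot, y to its left, z up, the work surface at z = 0. Lengths are in m, angles in degrees, forces in N, time in s.
With the tool pointing down it reaches from about 0.4 to 0.825 m from the base axis. Payload 7 kg.
Tool frame: the origin (TCP) lies on the mounting face of the last link; the fingertips stand 178 mm ahead of it and the grasp point (between the pads) lies 159 mm ahead of it (ctrl.tip_extent is the distance from the TCP to the fingertips, in m); z points along the fingers, y is the direction in which the jaws open and shut (so a half turn about z gives the same grasp; the last joint's range is limited). The gripper opens to 88 mm and grips with 3 to 60 N. Pads are 19 mm wide; open, the fingers measure 130 mm over their backs; the gripper's body (78 mm by 193 mm) begins 47 mm behind the grasp point.
Start: joints at [16.507, 20.546, 0.682, 0, -70.136, -16.507], TCP at [0.675, -0, 0.405] pointing down, gripper open.
Joint ranges: [-176.03, 176.03], [-82.01, 121.73], [-58.28, 71.71], [-173.87, 95.51], [-174.79, -0.11], [-173.66, 173.66]. Speed limits (degrees/s): [136.94, 136.94, 172.46, 180, 180, 180].

INTERFACE

Orientations are given as [roll, pitch, yaw] about the fixed x, y, z axes, in that order (R = Rz(yaw) Ry(pitch) Rx(roll)).
In Python, from plant import ctrl gives the robot as it stands. The module is installed in compiled form; this text tells all that it offers.
- The arm moves only by the tool carry_out, never from a script. Its argument "moves" is text: rows parted by semicolons, each of 7 numbers parted by spaces: the finger opening in m, from 0 to 0.0876, then the shift along the tool's x, y, z in m, then the turn, a rotation vector about the tool's x, y, z in rad. A call has 1 to 20 rows; each row is the pose to reach, as a shift and turn from the pose commanded when the call began, along the tool's axes at that moment; what a row does not reach only later rows make up. A row lasts 1/10 s, in which the tool goes at most 50 mm and 8.59 degrees, less where a joint would pass 70% of its speed; a pose out of reach is approached as far as the arm can. A call with a gripper value outside its range is refused whole. The fingers move at their own pace and stop on an object; the grip force is fixed at half the most. Time passes only in rows, so rows that repeat a pose let the fingers close. It gives the time, the measured TCP pose, the force and the opening at its end, in the units of the state.
- ctrl.get_obs(): the state, without advancing time (a new reading comes with each control period).
- ctrl.snapshot(name): name is "scene" or "side" or "wrist"; returns a dict with "image" (420x560x3 uint8, red, green, blue), "K" (3x3 intrinsics, pixels), "R" (3x3) and "t" (3): a world point X has camera coordinates R X + t. Camera axes: x right, y down, z forward; pixel columns grow to the right and rows downward; lengths in m; the calibration is good to about 2 mm. A picture is of the moment at which its call begins. There is no depth.
- ctrl.close_job(): hands the job in, once; it reports no verdict.
Trained networks look in a picture, given as the dict that the camera call returned (one of the last four; its "shot" number tells which), for a name from the list of things; names that differ only in an ending like _2 or _b are one class to them, and where a whole thing is asked for, a point or a joint stands for the part that bears it (a point fixed in the world has none). Each returns a list of dicts, best first, with "confidence" (0 to 1); they miss things now and then, are a little off and sometimes report something else, mostly with a low value. They report only what shows in the picture. A call takes as long as a camera call.
- ctrl.recognise(picture, label): "extent" ([left, top, right, bottom] in pixels, round what is visible of it).
- ctrl.trace(picture, label): "region" (420x560 bool, what is visible of it) and "extent" ([left, top, right, bottom] in pixels, round what is visible of it).
- ctrl.mark_of(picture, label): "at" ([row, column] in pixels: a listed point, or the origin of a listed thing).
The state is a dict: "clock": time; "joint_pos": joint angles; "qvel": joint speeds; "tau": joint torques, N m; "tool_pos": TCP position; "orientation": TCP orientation; "force": force on the tool from outside, world axes, zero at the start; "moment": the same for the moment, N m; "opening": finger opening in m.
Only numpy, scipy, OpenCV 4.12 (cv2) and the standard library are available. Lean on these libraries where they do the work, as an engineer would, in place of code of your own. Each camera call takes 0.05 s, during which the arm holds its last target.

TASK

Make up two kits from the stock on the green mat, with one thing to a pocket: the blue tray gets the black fan in its wide pocket and the bolt and the T-nut plate in its two narrow pockets (either way round), the orange tray gets the loupe and the aluminium alignment block (either way round). Set each thing down flat on its pocket's floor (the bolt lying, the loupe standing as it stands now) instead of dropping it, and let go. The corner bracket is not part of either kit: leave it, the wipes pack and the swab cup where they are.

Things in the scene. Friction and masses are not known exactly. Their poses are not given: they have to be found in the camera images.
- blue_tray: blue kit tray, three pockets in a row along x, each 120 mm in y. 226 (x) x 126 (y) mm, fixed, long side about along world x; left or right of the mat. Floor 3 mm thick; walls 3 mm thick, tops 12 mm over the bench. Origin: centre of its underside, z up. Pockets in own x, mm: wide one -110 to -20 (centre -65, nearest the robot), narrow ones -17 to 45 (centre 14) and 48 to 110 (centre 79).
- orange_tray: orange kit tray, two equal pockets along x, each 120 mm in y. 226 (x) x 126 (y) mm, fixed, long side about along world x; left or right of the mat. Floor 3 mm thick; walls 3 mm thick, tops 12 mm over the bench. Origin: centre of its underside, z up. Pockets in own x, mm: -110 to -1.5 (centre -56) and 1.5 to 110 (centre 56).
- fan: black square cooling fan lying flat on the green mat, 60 x 60 x 20 mm, 0.09 kg, a plain solid block to grip across two opposite sides. Origin: centre of its underside, z up. x and y along its sides. The mat is 2 mm thick.
- loupe: black round magnifier loupe standing upright on the mat, 42 mm diameter at its widest (top), 40 mm high, 0.05 kg. Origin: centre of its underside, z up. The mat is 2 mm thick.
- gauge_block: bare aluminium alignment block lying on the mat, 36 (own x) x 80 (own y) x 20 mm, with two pins on top up to 32 mm, 0.19 kg; grip it across its 36 mm width at its middle, below its top face at 20 mm; the pins stand off its middle along y. Origin: centre of its underside, z up. The mat is 2 mm thick.
- nut_plate: small plain steel T-nut plate, 14 (own x) x 40 (own y) x 8 mm, lying flat on the mat, 0.02 kg; grip it across its 14 mm width. Origin: centre of its underside, z up. The mat is 2 mm thick.
- bolt: steel hexagon bolt lying along its own x, 42 mm long, 0.03 kg: head (18 wide, 16 high) at the -x end, x = -21 to -13 mm; shank 10 mm in diameter on to x = 21, its axis 5 to 8 mm above what it lies on; grip across the shank (along own y) at about x = 4 mm. Any flat of the head may be down. Origin: centre of its underside, z up. The mat is 2 mm thick.
- bracket: stays where it is: light-grey die-cast corner bracket (L shape with side webs), 36 x 38 x 36 mm, standing on the mat among the stock. Origin: centre of its underside, z up.
- wipes_pack: stays where it is: flat white pack of wipes with a small coloured label, 90 x 110 x 24 mm, on the bench left of the fixture, behind the mat. Origin: centre of its underside, z up.
- swab_cup: stays where it is: light steel cup with cotton swabs, 68 mm in diameter, 127 mm high with the swabs, at the back right of the mat. Origin: centre of its underside, z up.

How it is judged (in metres and radians):
At the end, for the whole second after the job is handed in: Each kit part released, at rest (< 20 mm/s) in its own pocket of its tray: fan in the wide one, bolt and nut plate in the narrow ones, loupe and block in the orange tray; underside within 5 mm of the pocket floor (bolt 17), tilt < 0.13 rad (bolt axis level within 0.2 rad) (x of fan in the frame of blue_tray between -0.082 and -0.048 m and y of fan in the frame of blue_tray between -0.033 and 0.033 m and z of fan in the frame of blue_tray below 0.008 m and angle between each of fan, nut_plate, loupe, gauge_block's own z axis and vertical below 0.13 rad and angle between bolt's own x axis and vertical between 1.37 and 1.77 rad and ((x of nut_plate in the frame of blue_tray between -0.01 and 0.038 m and y of nut_plate in the frame of blue_tray between -0.054 and 0.054 m and z of nut_plate in the frame of blue_tray below 0.008 m and x of bolt in the frame of blue_tray between 0.055 and 0.103 m and y of bolt in the frame of blue_tray between -0.054 and 0.054 m and z of bolt in the frame of blue_tray below 0.02 m) or (x of nut_plate in the frame of blue_tray between 0.055 and 0.103 m and y of nut_plate in the frame of blue_tray between -0.054 and 0.054 m and z of nut_plate in the frame of blue_tray below 0.008 m and x of bolt in the frame of blue_tray between -0.01 and 0.038 m and y of bolt in the frame of blue_tray between -0.054 and 0.054 m and z of bolt in the frame of blue_tray below 0.02 m)) and ((x of loupe in the frame of orange_tray between 0.02 and 0.092 m and y of loupe in the frame of orange_tray between -0.042 and 0.042 m and z of each of loupe, gauge_block in the frame of orange_tray below 0.008 m and x of gauge_block in the frame of orange_tray between -0.094 and -0.018 m and y of gauge_block in the frame of orange_tray between -0.045 and 0.045 m) or (x of loupe in the frame of orange_tray between -0.092 and -0.02 m and y of loupe in the frame of orange_tray between -0.042 and 0.042 m and z of each of loupe, gauge_block in the frame of orange_tray below 0.008 m and x of gauge_block in the frame of orange_tray between 0.018 and 0.094 m and y of gauge_block in the frame of orange_tray between -0.045 and 0.045 m)) and linear speed of each of fan, bolt, nut_plate, loupe, gauge_block below 0.02 m/s); the robot touches nothing.
It fails at once if the corner bracket is moved by more than 20 mm (distance of bracket from where it was at the start of the episode above 0.02 m).
It fails at once if the wipes pack is moved by more than 20 mm (distance of wipes_pack from where it was at the start of the episode above 0.02 m).
It fails at once if the swab cup is moved by more than 20 mm (distance of swab_cup from where it was at the start of the episode above 0.02 m).
It fails at once if a kit part is dropped: it falls freely at over 0.5 m/s, 30 mm or more above the bench ((height (world z) of fan above 0.03 m and contact force between fan and anything else below 0.01 N and linear speed of fan above 0.5 m/s) or (height (world z) of bolt above 0.03 m and contact force between bolt and anything else below 0.01 N and linear speed of bolt above 0.5 m/s) or (height (world z) of nut_plate above 0.03 m and contact force between nut_plate and anything else below 0.01 N and linear speed of nut_plate above 0.5 m/s) or (height (world z) of loupe above 0.03 m and contact force between loupe and anything else below 0.01 N and linear speed of loupe above 0.5 m/s) or (height (world z) of gauge_block above 0.03 m and contact force between gauge_block and anything else below 0.01 N and linear speed of gauge_block above 0.5 m/s)).
It also fails if it takes over 109 s, if anything falls off the work surface, if the arm or the gripper's body presses on something with over 40 N, if the wrist force passes 120 N, or if a joint passes its speed limit or range.

## Working session

There is one attempt and no reset: what is moved stays moved. The work goes in short steps, Python scripts to look and compute and a tool call to move; the robot and the scene stay as the last step left them, time stands still between calls to the robot, and variables do not carry over. Pictures are saved under pics/ and viewed, and the job is handed in when it is done.

Besides the shell and the picture viewer there is one more tool, called after "Emit:" as name(argument=value, ...), one argument or row to a line, values as JSON. carry_out: Moves the arm, as the interface text tells. Its arguments: {"type":"object","properties":{"moves":{"type":"string"}},"required":["moves"]}

```bash
mkdir -p pics; ls; cat > h.py <<'E'
import numpy as np, cv2, pickle
from plant import ctrl
def snap(n,f=None):
    p=ctrl.snapshot(n)
    if f: cv2.imwrite('pics/'+f,p['image'][:,:,::-1])
    return p
def ray(p,u,v,z):
    R,t,K=map(np.array,(p['R'],p['t'],p['K']))
    d=R.T@np.linalg.solve(K,[u,v,1]); c=-R.T@t
    return c+d*(z-c[2])/d[2]
def proj(p,X):
    R,t,K=map(np.array,(p['R'],p['t'],p['K']))
    q=K@(R@np.array(X,float)+t); return q[:2]/q[2]
E
python3 - <<'E'
from h import *
o=ctrl.get_obs(); print(o)
for n in ['scene','side','wrist']:
    p=snap(n,n+'0.png'); print(n,-np.array(p['R']).T@p['t'],p['K'][0][0])
    pickle.dump(p,open(n+'0.pkl','wb'))
    for l in ['blue_tray','orange_tray','fan','loupe','gauge_block','nut_plate','bolt','bracket','wipes_pack','swab_cup']:
        r=ctrl.recognise(p,l)[:2]; m=ctrl.mark_of(p,l)[:2]
        print(l,[(np.round(a['extent']).tolist(),round(a['confidence'],2)) for a in r],[(np.round(a['at'],1).tolist(),round(a['confidence'],2)) for a in m], [np.round(ray(p,a['at'][1],a['at'][0],0.002)[:2],3) for a in m])
print(ctrl.get_obs()['clock'])
E
```

```text
pics
{'clock': 0.0, 'joint_pos': array([ 1.65071265e+01,  2.05912515e+01,  6.33741823e-01, -1.99074179e-02,
       -7.01353287e+01, -1.65062610e+01]), 'qvel': array([-0.01856176,  0.01269194,  0.02998012, -0.00144468, -0.01210308,
        0.10885442]), 'tau': array([-8.00930356e-04, -5.82726967e+01,  2.93058443e+01,  6.99745238e+00,
        6.93249181e-03, -2.06530804e-04]), 'tool_pos': array([6.74806398e-01, 1.24584378e-06, 4.03724939e-01]), 'orientation': array([ 1.79905670e+02, -8.43680975e-03, -9.00059072e+01]), 'force': array([ 1.49229413, -0.49842014, -0.50440831]), 'moment': array([-0.04475945, -0.01499264,  0.01709089]), 'opening': 0.08775953812606685}
scene [-0.01144953  0.43892261  0.43937012] 399.79747359906185
blue_tray [([314.0, 240.0, 339.0, 269.0], 0.67)] [([212.8, 396.6], 0.56)] [array([ 0.478, -0.264])]
orange_tray [([99.0, 255.0, 244.0, 364.0], 0.88)] [([301.5, 166.0], 0.59)] [array([0.494, 0.286])]
fan [([309.0, 207.0, 346.0, 231.0], 0.79)] [([222.9, 326.3], 0.74)] [array([ 0.536, -0.097])]
loupe [([314.0, 239.0, 338.0, 271.0], 0.92), ([275.0, 140.0, 304.0, 192.0],
[... 1756 characters left out ...]
ue_tray [] [] []
orange_tray [] [] []
fan [([378.0, 51.0, 441.0, 123.0], 0.77)] [([87.5, 402.2], 0.64)] [array([ 0.543, -0.101])]
loupe [([482.0, 172.0, 542.0, 216.0], 0.69)] [([189.3, 498.1], 0.74), ([101.7, 505.9], 0.23)] [array([0.422, 0.009]), array([ 0.431, -0.087])]
gauge_block [([463.0, 242.0, 503.0, 252.0], 0.58)] [] []
nut_plate [] [] []
bolt [] [([187.1, 402.6], 0.86)] [array([0.532, 0.006])]
bracket [([488.0, 79.0, 526.0, 121.0], 0.82)] [([100.6, 508.7], 0.9)] [array([ 0.428, -0.088])]
wipes_pack [([231.0, 264.0, 319.0, 354.0], 0.63)] [([302.5, 272.7], 0.91)] [array([0.681, 0.156])]
swab_cup [([158.0, 2.0, 251.0, 74.0], 0.64)] [([41.9, 224.8], 0.64)] [array([ 0.729, -0.145])]
3.15
```

View images.

View pics/scene0.png

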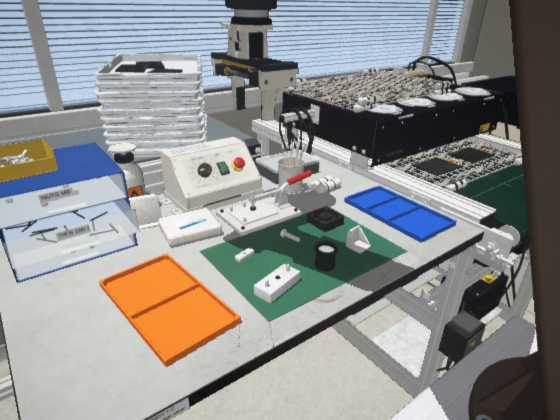

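View pics/side0.png

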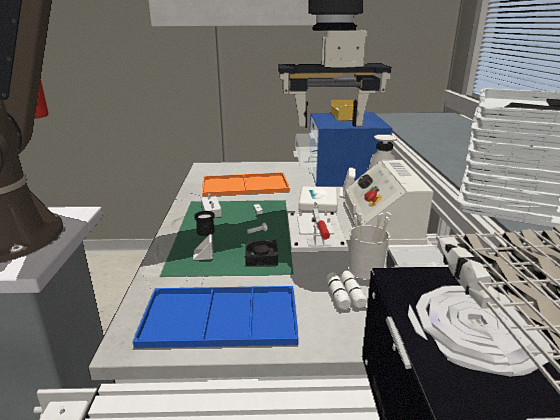

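View pics/wrist0.png

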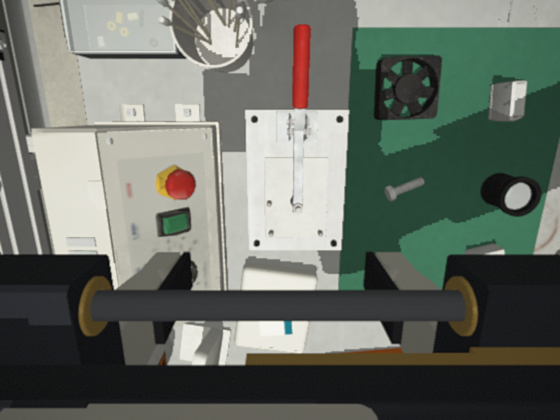

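```bash
cat > tray.py <<'E'
from h import *
def fit(p,lo,hi,z=0.012):
    hsv=cv2.cvtColor(np.ascontiguousarray(p['image']),cv2.COLOR_RGB2HSV)
    m=cv2.inRange(hsv,lo,hi)
    S=2000 # px per m ; x 0.3..0.8 rows,y -0.5..0.5
    # topdown map
    xs=np.arange(0.3,0.8,1/S); ys=np.arange(-0.5,0.5,1/S)
    X,Y=np.meshgrid(xs,ys,indexing='ij')
    P=np.stack([X,Y,np.full_like(X,z)],-1)@np.array(p['R']).T+p['t']
    q=P@np.array(p['K']).T; u=(q[...,0]/q[...,2]).astype(np.float32); v=(q[...,1]/q[...,2]).astype(np.float32)
    w=cv2.remap(m,u,v,cv2.INTER_LINEAR)
    im=cv2.remap(p['image'],u,v,cv2.INTER_LINEAR)
    n,l,st,c=cv2.connectedComponentsWithStats((w>127).astype(np.uint8))
    k=1+np.argmax(st[1:,4]); cs,_=cv2.findContours((l==k).astype(np.uint8),cv2.RETR_EXTERNAL,cv2.CHAIN_APPROX_NONE)
    c=max(cs,key=cv2.contourArea)
    r=cv2.minAreaRect(c)
    return np.array([0.3+r[0][1]/S,-0.5+r[0][0]/S]),np.array(r[1])/S,r[2],im
E
python3 - <<'E'
from tray import *
for n in ['scene0','side0']:
    p=pickle.load(open(n+'.pkl','rb'))
    for nm,lo,hi in [('blue',(105,150,60),(125,255,255)),('orange',(5,150,100),(22,255,255))]:
        c,s,a,im=fit(p,lo,hi); print(n,nm,c.round(4),s.round(4),round(a,2))
    cv2.imwrite('pics/td_'+n+'.png',cv2.resize(im,(800,400))[:,:,::-1])
E
```

```text
scene0 blue [ 0.4765 -0.26  ] [0.234 0.139] 90.0
scene0 orange [0.4871 0.288 ] [0.2352 0.1287] 83.84
side0 blue [ 0.482  -0.2798] [0.227  0.1385] 90.0
side0 orange [0.4955 0.2685] [0.2275 0.1574] 83.85
```

View pics/td_scene0.png

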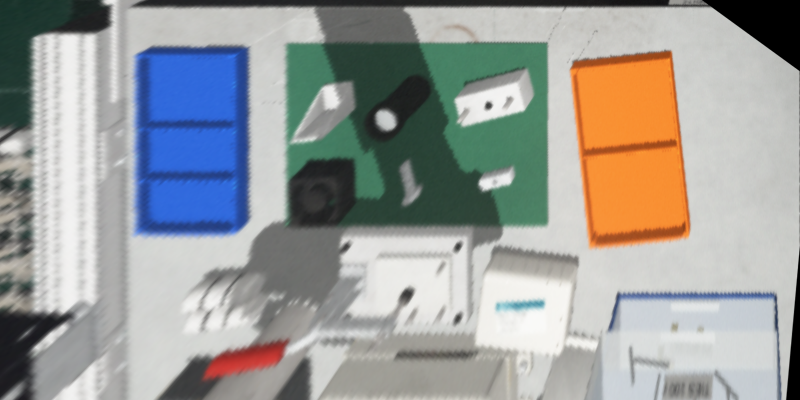

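View pics/td_side0.png

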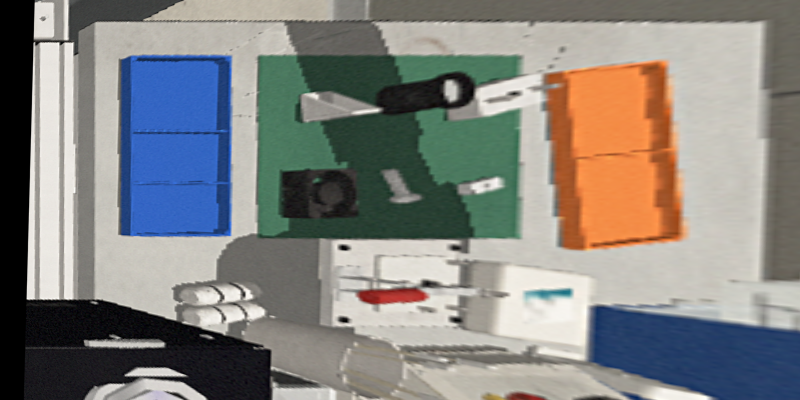

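Emit:
carry_out(
  moves="0.0876 0 0.055 -0.035 0 0 1.5708; 0.0876 0 0.055 -0.035 0 0 1.5708; 0.0876 0 0.055 -0.035 0 0 1.5708; 0.0876 0 0.055 -0.035 0 0 1.5708; 0.0876 0 0.055 -0.035 0 0 1.5708; 0.0876 0 0.055 -0.035 0 0 1.5708; 0.0876 0 0.055 -0.035 0 0 1.5708; 0.0876 0 0.055 -0.035 0 0 1.5708; 0.0876 0 0.055 -0.035 0 0 1.5708; 0.0876 0 0.055 -0.035 0 0 1.5708; 0.0876 0 0.055 -0.035 0 0 1.5708; 0.0876 0 0.055 -0.035 0 0 1.5708; 0.0876 0 0.055 -0.035 0 0 1.5708; 0.0876 0 0.055 -0.035 0 0 1.5708",
)

```text
clock: 4.55
tool_pos: [0.62, -0.0, 0.4397]
orientation: [-180.0, 0.0, -179.9]
force: [-0.5, 0.1, -0.2]
opening: 0.0873
```

```bash
python3 - <<'E'
from h import *
o=ctrl.get_obs(); print(o['clock'],o['tool_pos'],o['orientation'],o['joint_pos'])
p=snap('wrist','wrist1.png'); pickle.dump(p,open('wrist1.pkl','wb'))
from tray import fit
for nm,lo,hi in [('blue',(105,150,60),(125,255,255)),('orange',(5,150,100),(22,255,255))]:
        c,s,a,im=fit(p,lo,hi); print(nm,c.round(4),s.round(4),round(a,2))
cv2.imwrite('pics/td_w1.png',cv2.resize(im,(800,400))[:,:,::-1])
for l in ['fan','loupe','gauge_block','nut_plate','bolt','bracket']:
    m=ctrl.mark_of(p,l)[:2]
    print(l,[(np.round(a['at'],1).tolist(),round(a['confidence'],2)) for a in m], [np.round(ray(p,a['at'][1],a['at'][0],0.002)[:2],4) for a in m])
E
```

```text
4.55 [ 6.19972553e-01 -1.19928551e-05  4.39687130e-01] [-1.79999768e+02  2.15701120e-03 -1.79896602e+02] [ 1.80203712e+01  1.42709956e+01 -3.59255395e+00  9.29296324e-04
 -7.21344694e+01 -1.07917258e+02]
blue [ 0.5127 -0.2673] [0.1655 0.1265] 90.0
orange [0.5157 0.2756] [0.1855 0.1066] 84.04
fan [([111.2, 194.2], 0.75)] [array([ 0.5422, -0.098 ])]
loupe [] []
gauge_block [] []
nut_plate [([103.9, 373.2], 0.56)] [array([0.5337, 0.1121])]
bolt [([259.1, 168.4], 0.61), ([105.4, 283.6], 0.57)] [array([ 0.7313, -0.1451]), array([0.5355, 0.0072])]
bracket [([7.5, 196.8], 0.74)] [array([ 0.4342, -0.0878])]
```

View pics/wrist1.png

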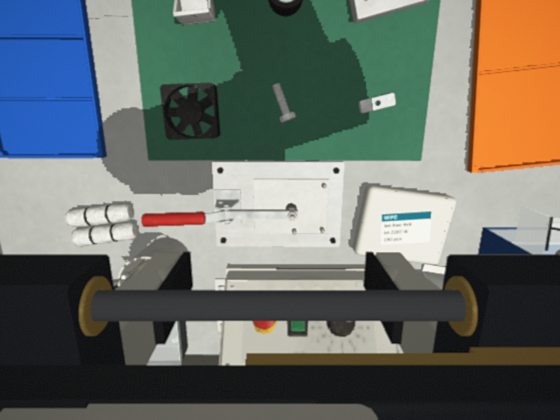

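View pics/td_w1.png

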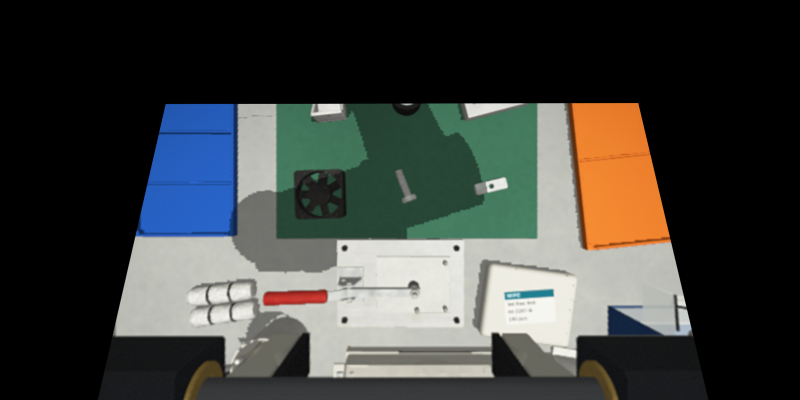

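Emit:
carry_out(
  moves="0.0876 0.12 0 -0.03 0 0 0; 0.0876 0.12 0 -0.03 0 0 0; 0.0876 0.12 0 -0.03 0 0 0; 0.0876 0.12 0 -0.03 0 0 0; 0.0876 0.12 0 -0.03 0 0 0",
)

```text
clock: 5.4
tool_pos: [0.4996, -0.0, 0.4705]
orientation: [180.0, 0.1, -180.0]
force: [0.3, 0.2, 0.0]
opening: 0.0875
```

```bash
python3 - <<'E'
from h import *
o=ctrl.get_obs(); print(o['clock'],o['tool_pos'],o['orientation'],o['joint_pos'])
p=snap('wrist','wrist2.png'); pickle.dump(p,open('wrist2.pkl','wb'))
from tray import fit
for nm,lo,hi in [('blue',(105,150,60),(125,255,255)),('orange',(5,150,100),(22,255,255))]:
        c,s,a,im=fit(p,lo,hi); print(nm,c.round(4),s.round(4),round(a,2))
cv2.imwrite('pics/td_w2.png',cv2.resize(im[:,250:1750],(800,533))[:,:,::-1])
for l in ['fan','loupe','gauge_block','nut_plate','bolt','bracket']:
    m=ctrl.mark_of(p,l)[:2]
    print(l,[(np.round(a['at'],1).tolist(),round(a['confidence'],2)) for a in m], [np.round(ray(p,a['at'][1],a['at'][0],0.002)[:2],4) for a in m])
    m=ctrl.trace(p,l)[:1]
    if m: 
        cv2.imwrite('pics/m_%s.png'%l,m[0]['region'].astype(np.uint8)*255); print(m[0]['extent'],m[0]['confidence'])
E
```

```text
5.4 [ 4.99607354e-01 -2.57330841e-05  4.70510105e-01] [ 1.79957986e+02  1.13007574e-01 -1.79962298e+02] [ 2.25745618e+01  1.50704847e+00 -1.47465059e+01  4.69829432e-03
 -7.36259651e+01 -1.12538138e+02]
blue [ 0.4825 -0.269 ] [0.129 0.224] -0.0
orange [0.4941 0.2825] [0.2269 0.1303] 83.9
fan [([202.0, 206.5], 0.67)] [array([ 0.541 , -0.0961])]
[180.7, 177.6, 228.1, 228.3] 0.82
loupe [([110.5, 282.6], 0.72)] [array([0.4216, 0.007 ])]
[263.8, 95.9, 303.0, 130.3] 0.8
gauge_block [([108.9, 369.1], 0.58)] [array([0.4196, 0.1161])]
[338.0, 85.5, 411.5, 135.1] 0.92
nut_plate [([195.7, 360.3], 0.7)] [array([0.5322, 0.1128])]
[342.5, 188.3, 378.2, 203.3] 0.61
bolt [([194.5, 282.2], 0.65)] [array([0.5305, 0.0069])]
[274.5, 182.3, 292.2, 211.7] 0.68
bracket [([116.4, 208.4], 0.79)] [array([ 0.4289, -0.0871])]
[188.8, 103.8, 224.8, 136.3] 0.61
```

View pics/wrist2.png

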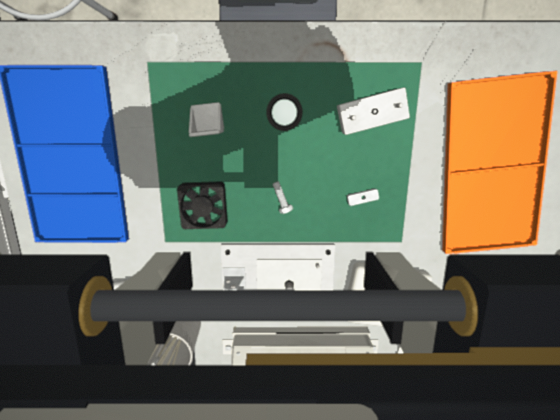

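View pics/td_w2.png

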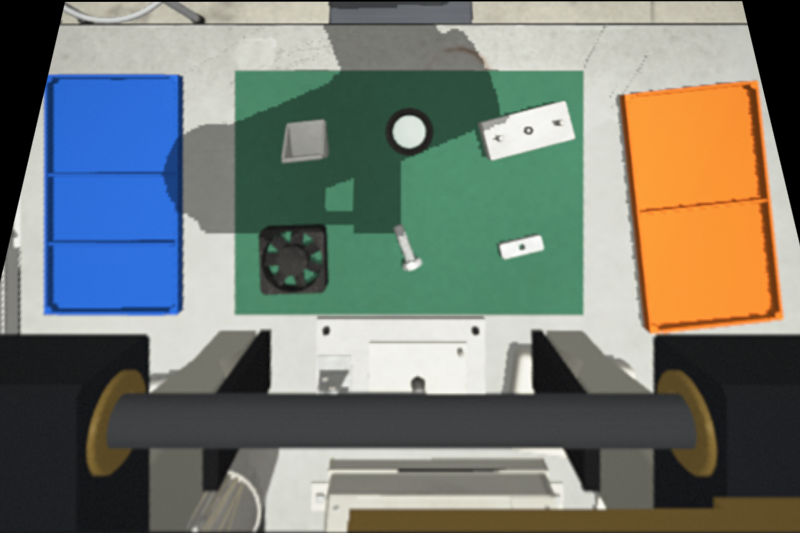

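```bash
cat > obj.py <<'E'
from h import *
def td(img,p,z,x0,x1,y0,y1,S=2000):
    xs=np.arange(x0,x1,1/S); ys=np.arange(y0,y1,1/S)
    X,Y=np.meshgrid(xs,ys,indexing='ij')
    P=np.stack([X,Y,np.full_like(X,z)],-1)@np.array(p['R']).T+p['t']
    q=P@np.array(p['K']).T; u=(q[...,0]/q[...,2]).astype(np.float32); v=(q[...,1]/q[...,2]).astype(np.float32)
    return cv2.remap(img,u,v,cv2.INTER_CUBIC)
E
python3 - <<'E'
from obj import *
p=pickle.load(open('wrist2.pkl','rb'))
tiles=[]
for n,c,z in [('fan',(0.541,-0.096),.022),('loupe',(.4216,.007),.042),('gauge_block',(.42,.116),.022),('nut_plate',(.532,.113),.01),('bolt',(.5305,.007),.009),('bracket',(.429,-.087),.002)]:
    b=(c[0]-.06,c[0]+.06,c[1]-.06,c[1]+.06)
    im=td(p['image'],p,z,*b)
    try:
        m=cv2.imread('pics/m_%s.png'%n,0); w=td(m,p,z,*b)
        cs,_=cv2.findContours((w>127).astype(np.uint8),cv2.RETR_EXTERNAL,cv2.CHAIN_APPROX_NONE)
        k=max(cs,key=cv2.contourArea); r=cv2.minAreaRect(k)
        print(n,'ctr',round(b[0]+r[0][1]/2000,4),round(b[2]+r[0][0]/2000,4),'size(mm)',np.round(np.array(r[1])/2,1),'ang',round(r[2],1))
        cv2.drawContours(im,[np.int32(cv2.boxPoints(r))],0,(255,0,0),1)
        cv2.drawContours(im,[k],0,(255,255,0),1)
    except Exception as e: print(n,e)
    tiles.append(im)
cv2.imwrite('pics/tiles.png',np.vstack([np.hstack(tiles[:3]),np.hstack(tiles[3:])])[:,:,::-1])
E
```

```text
fan ctr 0.5402 -0.0984 size(mm) [64.4 64.8] ang 88.2
loupe ctr 0.4234 0.008 size(mm) [41.5 42. ] ang 90.0
gauge_block ctr 0.4223 0.1155 size(mm) [37.1 83.2] ang 75.4
nut_plate ctr 0.531 0.1134 size(mm) [18.1 41.5] ang 76.0
bolt ctr 0.5319 0.0075 size(mm) [43.7 17.5] ang 76.9
bracket ctr 0.4329 -0.0927 size(mm) [39.2 46.8] ang 83.3Traceback (most recent call last):
  File "<stdin>", line 16, in <module>
    return _nx.concatenate(arrs, 1, dtype=dtype, casting=casting)
           ~~~~~~~~~~~~~~~^^^^^^^^^^^^^^^^^^^^^^^^^^^^^^^^^^^^^^^
ValueError: all the input array dimensions except for the concatenation axis must match exactly, but along dimension 0, the array at index 0 has size 241 and the array at index 2 has size 240
```

```bash
python3 - <<'E'
from obj import *
p=pickle.load(open('wrist2.pkl','rb'))
tiles=[]
for n,c,z in [('fan',(0.541,-0.096),.022),('loupe',(.4216,.007),.042),('gauge_block',(.42,.116),.022),('nut_plate',(.532,.113),.01),('bolt',(.5305,.007),.009),('bracket',(.429,-.087),.002)]:
    b=(c[0]-.06,c[0]+.06,c[1]-.06,c[1]+.06)
    im=td(p['image'],p,z,*b)
    m=cv2.imread('pics/m_%s.png'%n,0); w=td(m,p,z,*b)
    cs,_=cv2.findContours((w>127).astype(np.uint8),cv2.RETR_EXTERNAL,cv2.CHAIN_APPROX_NONE)
    k=max(cs,key=cv2.contourArea); r=cv2.minAreaRect(k)
    cv2.drawContours(im,[np.int32(cv2.boxPoints(r))],0,(255,0,0),1)
    cv2.drawContours(im,[k],0,(255,255,0),1)
    tiles.append(im[:240,:240])
cv2.imwrite('pics/tiles.png',np.vstack([np.hstack(tiles[:3]),np.hstack(tiles[3:])])[:,:,::-1])
E
```

```text
(no output)
```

View pics/tiles.png

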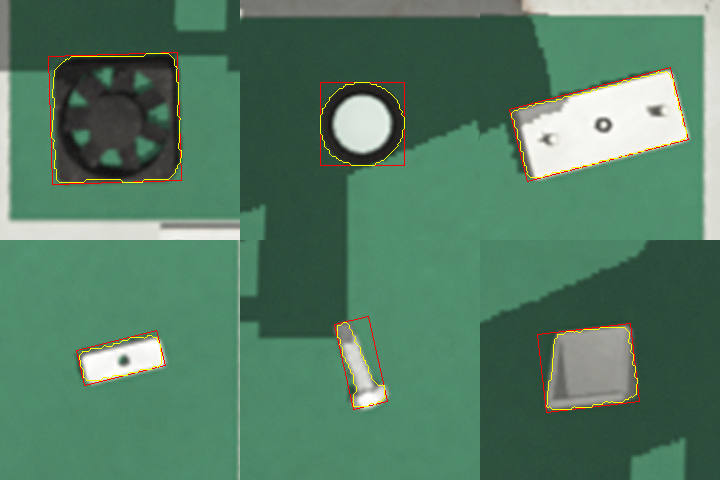

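Emit:
carry_out(
  moves="0.0876 -0.042 -0.099 0.20 0 0 -0.031; 0.0876 -0.042 -0.099 0.20 0 0 -0.031; 0.0876 -0.042 -0.099 0.20 0 0 -0.031; 0.0876 -0.042 -0.099 0.20 0 0 -0.031; 0.0876 -0.042 -0.099 0.20 0 0 -0.031; 0.0876 -0.042 -0.099 0.20 0 0 -0.031; 0.0876 -0.042 -0.099 0.23 0 0 -0.031; 0.0876 -0.042 -0.099 0.255 0 0 -0.031; 0.0876 -0.042 -0.099 0.27 0 0 -0.031; 0.0876 -0.042 -0.099 0.2785 0 0 -0.031; 0.0876 -0.042 -0.099 0.2785 0 0 -0.031; 0.03 -0.042 -0.099 0.2785 0 0 -0.031; 0.03 -0.042 -0.099 0.2785 0 0 -0.031; 0.03 -0.042 -0.099 0.2785 0 0 -0.031; 0.03 -0.042 -0.099 0.2785 0 0 -0.031; 0.03 -0.042 -0.099 0.2785 0 0 -0.031; 0.03 -0.042 -0.099 0.2785 0 0 -0.031",
)

```text
clock: 7.75
tool_pos: [0.5422, -0.099, 0.1918]
orientation: [-180.0, 0.0, -178.2]
force: [-0.4, 1.8, 5.8]
opening: 0.0591
```

Emit:
carry_out(
  moves="0.03 0 0 -0.025 0 0 0; 0.03 0 0 -0.06 0 0 0; 0.03 0.035 -0.045 -0.06 0 0 0.031; 0.03 0.065 -0.084 -0.06 0 0 0.031; 0.03 0.095 -0.123 -0.06 0 0 0.031; 0.03 0.1298 -0.1675 -0.06 0 0 0.031; 0.03 0.1298 -0.1675 -0.06 0 0 0.031; 0.03 0.1298 -0.1675 -0.06 0 0 0.031; 0.03 0.1298 -0.1675 -0.06 0 0 0.031",
)

```text
clock: 8.65
tool_pos: [0.4177, -0.2704, 0.2512]
orientation: [-180.0, 0.0, 179.9]
force: [0.7, 1.2, -0.6]
opening: 0.0594
```

```bash
python3 - <<'E'
from h import *
o=ctrl.get_obs(); print(o['clock'],o['tool_pos'],o['orientation'],o['joint_pos'],o['force'],o['opening'])
snap('side','side3.png');p=snap('wrist','wrist3.png')
E
```

```text
8.65 [ 0.41769437 -0.27044942  0.25118999] [-1.79998051e+02  1.99116622e-02  1.79948443e+02] [-1.02516013e+01  1.31648460e+01 -3.28292750e+01 -2.31494674e-03
 -4.39859368e+01 -7.97982904e+01] [ 0.68063471  1.15552205 -0.58627273] 0.059429028443134024
```

View pics/side3.png

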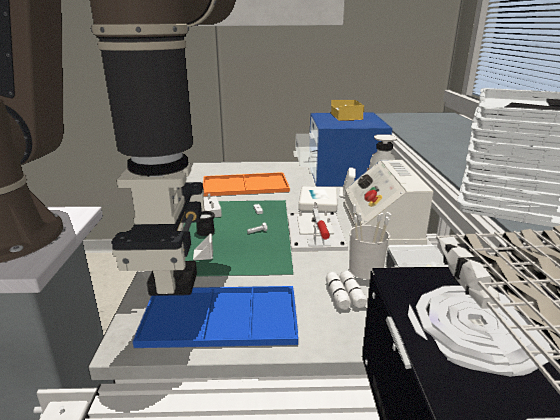

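View pics/wrist3.png

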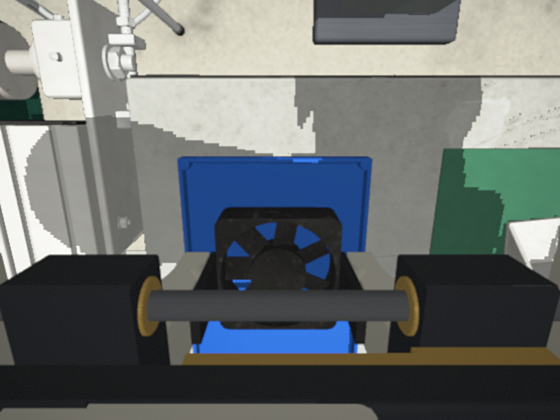

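Emit:
carry_out(
  moves="0.03 0 0 0.03 0 0 0; 0.03 0 0 0.05 0 0 0; 0.03 0 0 0.0565 0 0 0; 0.03 0 0 0.0587 0 0 0; 0.03 0 0 0.0587 0 0 0; 0.075 0 0 0.0587 0 0 0; 0.075 0 0 0.0587 0 0 0; 0.075 0 0 0.0587 0 0 0; 0.075 0 0 0.0587 0 0 0",
)

```text
clock: 9.65
tool_pos: [0.4176, -0.2704, 0.1926]
orientation: [-180.0, 0.0, -180.0]
force: [0.0, -0.3, -0.8]
opening: 0.0746
```

```bash
python3 - <<'E'
from obj import *
p=pickle.load(open('wrist2.pkl','rb'))
print('cam',-np.array(p['R']).T@p['t'])
b=(.495,.565,-.03,.04)
im=td(p['image'],p,.009,*b,S=8000)
g=im.astype(int); m=((g[...,0]-g[...,1])>-18).astype(np.uint8)
m=cv2.morphologyEx(m,cv2.MORPH_OPEN,np.ones((9,9)))
n,l,st,c=cv2.connectedComponentsWithStats(m)
print(st[:,4])
k=1+np.argmax(st[1:,4]); m=(l==k)
r,cc=np.nonzero(m)
X=b[0]+r/8000;Y=b[2]+cc/8000
for x in np.arange(X.min(),X.max(),.004):
    s=(X>=x)&(X<x+.004); print(round(x+.002,4),round(Y[s].min(),4),round(Y[s].max(),4),round(Y[s].mean(),4))
v=im.copy(); v[m]=v[m]//2+np.array([127,0,0],np.uint8)
cv2.imwrite('pics/bolt.png',np.hstack([im,v])[:,:,::-1][:, :1120][::2,::2])
E
```

```text
cam [ 4.23141026e-01 -2.78834365e-05  4.50395167e-01]
[284020  29580]
0.5128 -0.0065 0.0025 -0.0016
0.5168 -0.0065 0.0044 -0.0012
0.5208 -0.0047 0.0061 0.0008
0.5248 -0.003 0.0076 0.0021
0.5288 -0.002 0.0091 0.0038
0.5328 -0.0001 0.0108 0.0053
0.5368 0.0014 0.0125 0.0067
0.5408 0.0031 0.0175 0.009
0.5448 0.0039 0.02 0.0118
0.5488 0.0023 0.02 0.0109
0.5528 0.0025 0.0171 0.009
```

View pics/bolt.png

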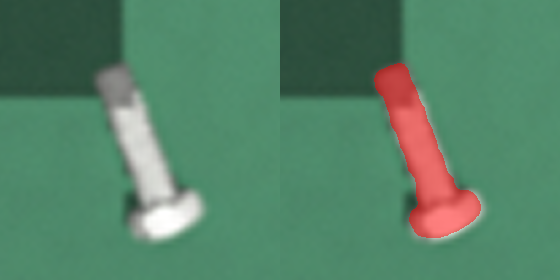

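Emit:
carry_out(
  moves="0.075 0 0 -0.02 0 0 0; 0.075 0 0 -0.055 0 0 0; 0.05 -0.1113 0.2743 -0.05 0 0 -0.358; 0.05 -0.1113 0.2743 -0.05 0 0 -0.358; 0.05 -0.1113 0.2743 -0.05 0 0 -0.358; 0.05 -0.1113 0.2743 -0.05 0 0 -0.358; 0.05 -0.1113 0.2743 -0.05 0 0 -0.358; 0.05 -0.1113 0.2743 -0.05 0 0 -0.358; 0.05 -0.1113 0.2743 -0.05 0 0 -0.358; 0.05 -0.1113 0.2743 -0.05 0 0 -0.358",
)

```text
clock: 10.65
tool_pos: [0.5289, 0.005, 0.2422]
orientation: [180.0, -0.0, -159.4]
force: [0.2, 0.4, -0.7]
opening: 0.0501
```

```bash
python3 - <<'E'
from h import *
o=ctrl.get_obs(); print(o['clock'],o['tool_pos'],o['orientation'],o['force'],o['opening'])
p=snap('wrist','wrist4.png'); snap('side','side4.png')
E
```

```text
10.65 [0.5289038  0.00498137 0.24218929] [ 1.79997394e+02 -3.21893121e-02 -1.59362541e+02] [ 0.18223258  0.44282478 -0.67776455] 0.050136823968634184
```

View pics/wrist4.png

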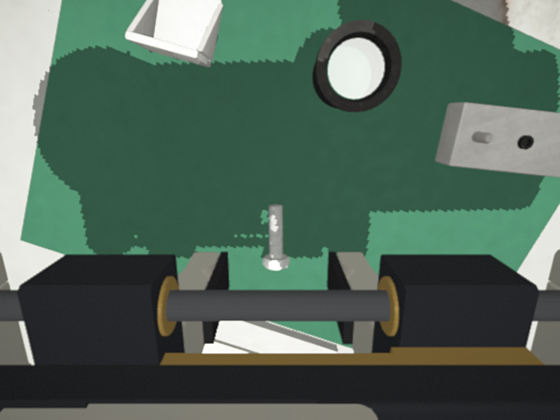

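View pics/side4.png

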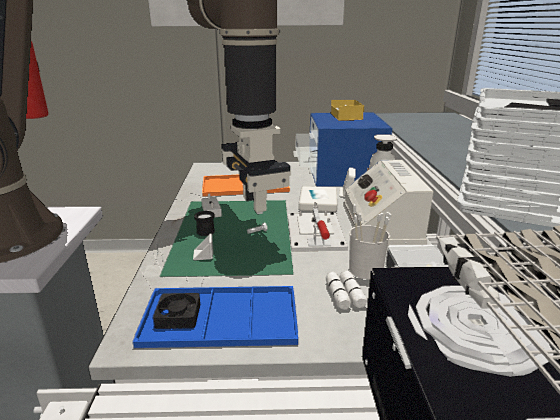

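Emit:
carry_out(
  moves="0.05 0 0 0.03 0 0 0; 0.05 0 0 0.05 0 0 0; 0.05 0 0 0.058 0 0 0; 0.05 0 0 0.0608 0 0 0; 0.05 0 0 0.0608 0 0 0; 0 0 0 0.0608 0 0 0; 0 0 0 0.0608 0 0 0; 0 0 0 0.0608 0 0 0; 0 0 0 0.0608 0 0 0; 0 0 0 0.0608 0 0 0; 0 0 0 0.0608 0 0 0",
)

```text
clock: 11.85
tool_pos: [0.5287, 0.0039, 0.1817]
orientation: [-180.0, 0.0, -159.5]
force: [0.2, 1.3, 1.2]
opening: 0.0089
```

Emit:
carry_out(
  moves="0 0 0 -0.025 0 0 0; 0 0 0 -0.05 0 0 0; 0 0.0692 -0.267 -0.05 0 0 0.358; 0 0.0692 -0.267 -0.05 0 0 0.358; 0 0.0692 -0.267 -0.05 0 0 0.358; 0 0.0692 -0.267 -0.05 0 0 0.358; 0 0.0692 -0.267 -0.05 0 0 0.358; 0 0.0692 -0.267 -0.05 0 0 0.358; 0 0.0692 -0.267 -0.05 0 0 0.358; 0 0.0692 -0.267 -0.05 0 0 0.358",
)

```text
clock: 12.85
tool_pos: [0.557, -0.2711, 0.2311]
orientation: [180.0, -0.1, 179.9]
force: [-0.1, -0.6, -0.7]
opening: 0.0091
```

```bash
python3 - <<'E'
from h import *
o=ctrl.get_obs(); print(o['clock'],o['tool_pos'],o['orientation'],o['force'],o['opening'])
p=snap('wrist','wrist5.png'); snap('side','side5.png')
E
```

```text
12.85 [ 0.55704762 -0.27113416  0.23111863] [ 1.79982204e+02 -5.11308479e-02  1.79891081e+02] [-0.05022583 -0.60009765 -0.70822414] 0.009066769535251524
```

View pics/wrist5.png

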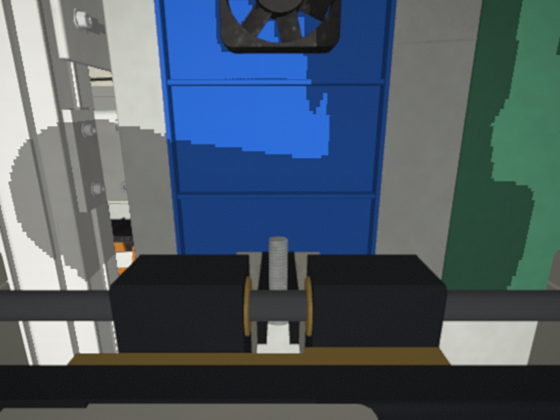

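View pics/side5.png

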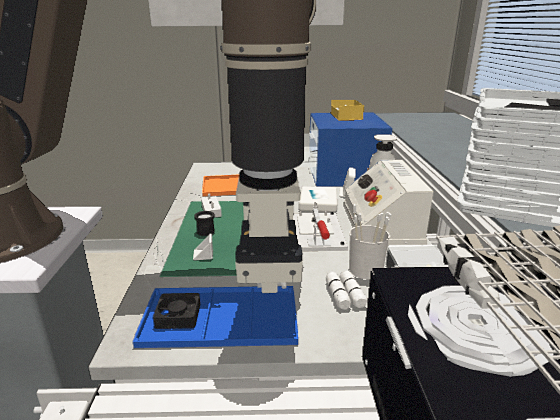

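```bash
python3 - <<'E'
from h import *
p=ctrl.snapshot('wrist')
for u,v in [(170,82),(384,82),(177,194),(376,194)]: print(ray(p,u,v,.012).round(4))
print('bolt tip',ray(p,278,238,.058).round(4))
E
```

```text
[ 0.4647 -0.3288  0.012 ]
[ 0.4646 -0.2112  0.012 ]
[ 0.5278 -0.3302  0.012 ]
[ 0.5278 -0.2104  0.012 ]
bolt tip [ 0.5387 -0.2695  0.058 ]
```

Emit:
carry_out(
  moves="0 0 0 0.025 0 0 0; 0 0 0 0.04 0 0 0; 0 0 0 0.046 0 0 0; 0 0 0 0.0487 0 0 0; 0 0 0 0.0487 0 0 0; 0.03 0 0 0.0487 0 0 0; 0.03 0 0 0.0487 0 0 0; 0.03 0 0 0.0487 0 0 0; 0.03 0 0 0.0487 0 0 0",
)

```text
clock: 13.9
tool_pos: [0.5575, -0.2706, 0.1833]
orientation: [-180.0, 0.0, 180.0]
force: [-0.5, -0.4, 0.2]
opening: 0.0285
```

Emit:
carry_out(
  moves="0.03 0 0 -0.02 0 0 0; 0.03 0 0 -0.06 0 0 0; 0.045 0.026 0.384 -0.06 0 0 -1.806; 0.045 0.026 0.384 -0.06 0 0 -1.806; 0.045 0.026 0.384 -0.06 0 0 -1.806; 0.045 0.026 0.384 -0.06 0 0 -1.806; 0.045 0.026 0.384 -0.06 0 0 -1.806; 0.045 0.026 0.384 -0.06 0 0 -1.806; 0.045 0.026 0.384 -0.06 0 0 -1.806; 0.045 0.026 0.384 -0.06 0 0 -1.806; 0.045 0.026 0.384 -0.06 0 0 -1.806; 0.045 0.026 0.384 -0.06 0 0 -1.806; 0.045 0.026 0.384 -0.06 0 0 -1.806; 0.045 0.026 0.384 -0.06 0 0 -1.806; 0.045 0.026 0.384 -0.06 0 0 -1.806; 0.045 0.026 0.384 -0.06 0 0 -1.806; 0.045 0.026 0.384 -0.06 0 0 -1.806",
)

```text
clock: 15.6
tool_pos: [0.5315, 0.1134, 0.243]
orientation: [-180.0, 0.0, -76.7]
force: [-0.3, 0.1, -0.3]
opening: 0.045
```

```bash
python3 - <<'E'
from h import *
o=ctrl.get_obs(); print(o['clock'],o['tool_pos'],o['orientation'],o['force'],o['opening'],o['joint_pos'])
p=snap('wrist','wrist6.png'); pickle.dump(p,open('wrist6.pkl','wb')); snap('side','side6.png')
E
```

```text
15.6 [0.53147122 0.11343484 0.24300897] [-1.79997822e+02  1.74883943e-03 -7.67292594e+01] [-0.27001699  0.12464387 -0.27805267] 0.04502431897821859 [ 3.27147867e+01  1.76168951e+01 -2.76314971e+01 -1.31247269e-03
 -4.47489716e+01 -1.94431139e+01]
```

View pics/wrist6.png

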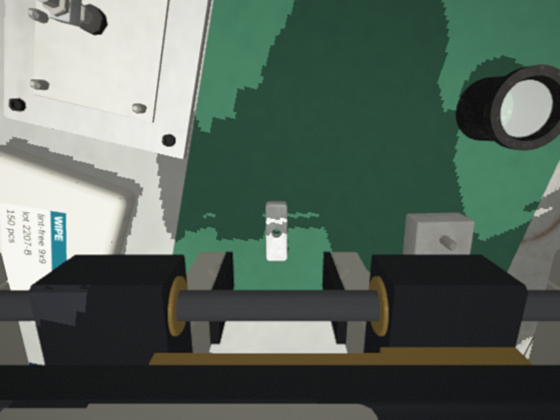

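View pics/side6.png

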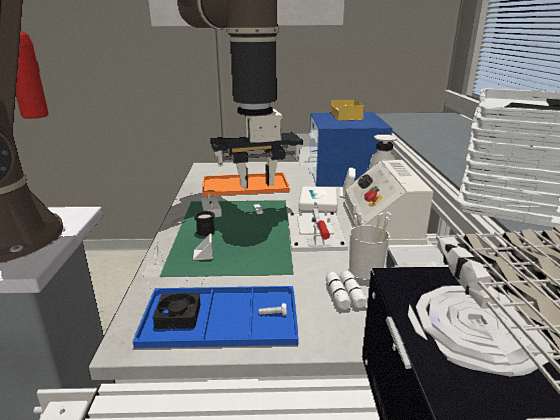

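```bash
python3 - <<'E'
from h import *
p=pickle.load(open('wrist6.pkl','rb'))
for u,v in [(277,233),(266,204),(287,204),(266,261),(288,261)]: print(ray(p,u,v,.010).round(4))
E
```

```text
[0.5317 0.1143 0.01  ]
[0.5432 0.0965 0.01  ]
[0.53   0.0934 0.01  ]
[0.5344 0.1358 0.01  ]
[0.5198 0.1323 0.01  ]
```

Emit:
carry_out(
  moves="0.045 0 0 0.03 0 0 0; 0.045 0 0 0.05 0 0 0; 0.045 0 0 0.058 0 0 0; 0.045 0 0 0.0618 0 0 0; 0.045 0 0 0.0618 0 0 0; 0 0 0 0.0618 0 0 0; 0 0 0 0.0618 0 0 0; 0 0 0 0.0618 0 0 0; 0 0 0 0.0618 0 0 0; 0 0 0 0.0618 0 0 0; 0 0 0 0.0618 0 0 0",
)

```text
clock: 16.8
tool_pos: [0.5315, 0.1136, 0.1814]
orientation: [-180.0, 0.0, -76.5]
force: [-0.1, 0.3, 3.2]
opening: 0.0132
```

Emit:
carry_out(
  moves="0 0 0 -0.025 0 0 0; 0 0 0 -0.06 0 0 0; 0 0.3647 0.1235 -0.06 0 0 -1.335; 0 0.3647 0.1235 -0.06 0 0 -1.335; 0 0.3647 0.1235 -0.06 0 0 -1.335; 0 0.3647 0.1235 -0.06 0 0 -1.335; 0 0.3647 0.1235 -0.06 0 0 -1.335; 0 0.3647 0.1235 -0.06 0 0 -1.335; 0 0.3647 0.1235 -0.06 0 0 -1.335; 0 0.3647 0.1235 -0.06 0 0 -1.335; 0 0.3647 0.1235 -0.06 0 0 -1.335; 0 0.3647 0.1235 -0.06 0 0 -1.335; 0 0.3647 0.1235 -0.06 0 0 -1.335; 0 0.3647 0.1235 -0.06 0 0 -1.335",
)

```text
clock: 18.2
tool_pos: [0.4963, -0.2698, 0.241]
orientation: [-180.0, 0.0, -0.2]
force: [0.2, -0.8, -0.6]
opening: 0.0136
```

```bash
python3 - <<'E'
from h import *
o=ctrl.get_obs(); print(o['clock'],o['tool_pos'],o['orientation'],o['force'],o['opening'],o['joint_pos'])
p=snap('wrist','wrist7.png'); pickle.dump(p,open('wrist7.pkl','wb'))
E
```

```text
18.2 [ 0.49625578 -0.26980438  0.24102329] [-1.79993629e+02  1.53451475e-02 -2.21282072e-01] [ 0.15441788 -0.83188945 -0.57722839] 0.013554818503103222 [-8.68382847e+00  1.94898943e+01 -2.50116965e+01 -5.66776232e-03
 -4.55145251e+01  9.84665177e+01]
```

View pics/wrist7.png

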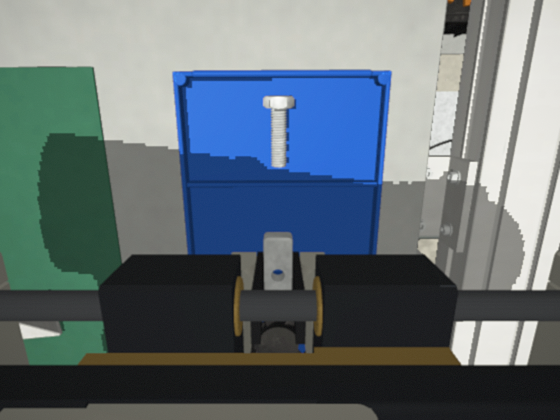

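Nut plate is held (≈(278,250)) in line with its pocket; the bolt lies centred in the far pocket (280,130). Lowering.

Emit:
carry_out(
  moves="0 0 0 0.03 0 0 0; 0 0 0 0.05 0 0 0; 0 0 0 0.056 0 0 0; 0 0 0 0.0587 0 0 0; 0 0 0 0.0587 0 0 0; 0.035 0 0 0.0587 0 0 0; 0.035 0 0 0.0587 0 0 0; 0.035 0 0 0.0587 0 0 0; 0.035 0 0 0.0587 0 0 0; 0.035 0 0 0.0587 0 0 0",
)

```text
clock: 19.25
tool_pos: [0.4964, -0.2699, 0.1826]
orientation: [180.0, -0.0, -0.0]
force: [-0.2, 1.0, 0.4]
opening: 0.035
```

Emit:
carry_out(
  moves="0.035 0 0 -0.02 0 0 0; 0.035 0 0 -0.06 0 0 0; 0.062 -0.0731 -0.278 -0.06 0 0 2.618; 0.062 -0.0731 -0.278 -0.06 0 0 2.618; 0.062 -0.0731 -0.278 -0.06 0 0 2.618; 0.062 -0.0731 -0.278 -0.06 0 0 2.618; 0.062 -0.0731 -0.278 -0.06 0 0 2.618; 0.062 -0.0731 -0.278 -0.06 0 0 2.618; 0.062 -0.0731 -0.278 -0.06 0 0 2.618; 0.062 -0.0731 -0.278 -0.06 0 0 2.618; 0.062 -0.0731 -0.278 -0.06 0 0 2.618; 0.062 -0.0731 -0.278 -0.06 0 0 2.618; 0.062 -0.0731 -0.278 -0.06 0 0 2.618; 0.062 -0.0731 -0.278 -0.06 0 0 2.618; 0.062 -0.0731 -0.278 -0.06 0 0 2.618; 0.062 -0.0731 -0.278 -0.06 0 0 2.618; 0.062 -0.0731 -0.278 -0.06 0 0 2.618; 0.062 -0.0731 -0.278 -0.06 0 0 2.618; 0.062 -0.0731 -0.278 -0.06 0 0 2.618; 0.062 -0.0731 -0.278 -0.06 0 0 2.618",
)

```text
clock: 21.25
tool_pos: [0.4234, 0.0081, 0.2425]
orientation: [180.0, 0.0, -146.7]
force: [-0.3, 0.1, 0.2]
opening: 0.0622
```

```bash
python3 - <<'E'
from h import *
o=ctrl.get_obs(); print(o['clock'],o['tool_pos'],o['orientation'],o['force'],o['opening'],o['joint_pos'])
p=snap('wrist','wrist8.png'); pickle.dump(p,open('wrist8.pkl','wb')); snap('side','side8.png')
E
```

```text
21.25 [0.42338336 0.00805321 0.24252498] [ 1.79999693e+02  6.44730203e-03 -1.46691772e+02] [-0.26459422  0.08112968  0.21203624] 0.062158719825051605 [ 2.80213932e+01  7.35103696e+00 -4.22369926e+01 -1.38827906e-03
 -4.04055788e+01 -8.47121079e+01]
```

View pics/wrist8.png

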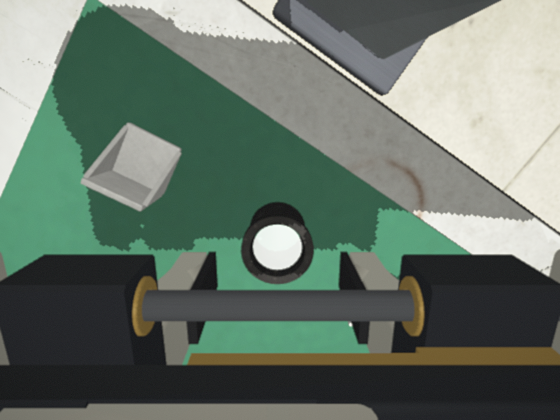

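View pics/side8.png

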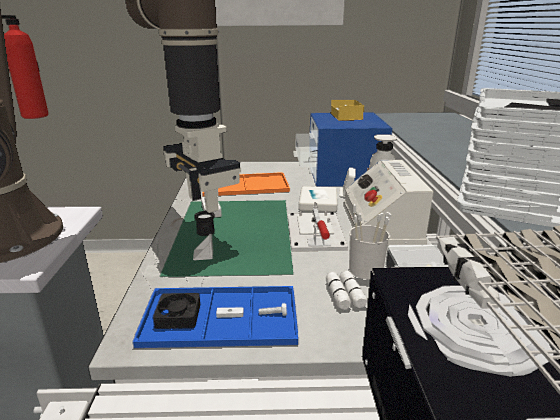

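Emit:
carry_out(
  moves="0.062 0 0 0 0 0 0; 0.062 0 0 0 0 0 0",
)

```text
clock: 21.55
tool_pos: [0.4234, 0.0081, 0.2425]
orientation: [-180.0, 0.0, -146.1]
force: [-0.3, -0.0, -0.2]
opening: 0.0619
```

```bash
python3 - <<'E'
from h import *
p=pickle.load(open('wrist8.pkl','rb'))
print(ray(p,277,243,.042).round(4),ray(p,277.5,246,.042).round(4)); 
for u,v in [(242,244),(313,244),(277,281)]: print(ray(p,u,v,.042).round(4))
E
```

```text
[0.4192 0.0051 0.042 ] [0.4206 0.0064 0.042 ]
[ 0.4307 -0.0112  0.042 ]
[0.4085 0.0226 0.042 ]
[0.4392 0.0183 0.042 ]
```

Emit:
carry_out(
  moves="0.062 0.0015 0 0.02 0 0 0; 0.062 0.0015 0 0.034 0 0 0; 0.062 0.0015 0 0.0428 0 0 0; 0.062 0.0015 0 0.0428 0 0 0; 0.02 0.0015 0 0.0428 0 0 0; 0.02 0.0015 0 0.0428 0 0 0; 0.02 0.0015 0 0.0428 0 0 0; 0.02 0.0015 0 0.0428 0 0 0; 0.02 0.0015 0 0.0428 0 0 0; 0.02 0.0015 0 0.0428 0 0 0",
)

```text
clock: 22.55
tool_pos: [0.4224, 0.0074, 0.2002]
orientation: [-180.0, 0.1, -146.3]
force: [-1.3, 1.0, 6.1]
opening: 0.0403
```

Emit:
carry_out(
  moves="0.02 0 0 -0.02 0 0 0; 0.02 0 0 -0.06 0 0 0; 0.02 -0.2627 0.1618 -0.06 0 0 0.485; 0.02 -0.2627 0.1618 -0.06 0 0 0.485; 0.02 -0.2627 0.1618 -0.06 0 0 0.485; 0.02 -0.2627 0.1618 -0.06 0 0 0.485; 0.02 -0.2627 0.1618 -0.06 0 0 0.485; 0.02 -0.2627 0.1618 -0.06 0 0 0.485; 0.02 -0.2627 0.1618 -0.06 0 0 0.485; 0.02 -0.2627 0.1618 -0.06 0 0 0.485; 0.02 -0.2627 0.1618 -0.06 0 0 0.485",
)

```text
clock: 23.65
tool_pos: [0.5505, 0.2871, 0.259]
orientation: [-179.9, -0.1, -174.1]
force: [-0.7, 0.2, -0.2]
opening: 0.04
```

```bash
python3 - <<'E'
from h import *
o=ctrl.get_obs(); print(o['clock'],o['tool_pos'],o['orientation'],o['force'],o['opening'],o['joint_pos'])
p=snap('wrist','wrist9.png'); pickle.dump(p,open('wrist9.pkl','wb')); snap('scene','scene9.png')
E
```

```text
23.65 [0.55052397 0.28705186 0.25896562] [-1.79949404e+02 -8.76529224e-02 -1.74118331e+02] [-0.66022826  0.22736925 -0.23209846] 0.04002391683495304 [ 4.55268375e+01  2.27756127e+01 -1.66672585e+01 -2.19379443e-02
 -5.06569062e+01 -1.29631207e+02]
```

View pics/wrist9.png

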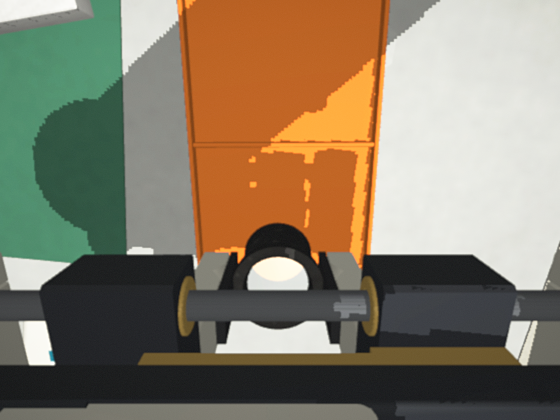

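View pics/scene9.png

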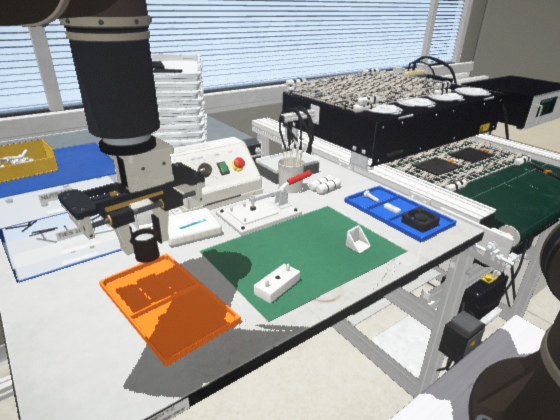

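```bash
python3 - <<'E'
from h import *
p=pickle.load(open('wrist9.pkl','rb'))
for u,v in [(193,144),(374,144),(180,5),(388,5)]: print(ray(p,u,v,.012).round(4))
E
```

```text
[0.4996 0.2259 0.012 ]
[0.4874 0.3442 0.012 ]
[0.4195 0.2157 0.012 ]
[0.4069 0.3378 0.012 ]
```

Emit:
carry_out(
  moves="0.02 0 0.002 0.03 0 0 0; 0.02 0 0.002 0.05 0 0 0; 0.02 0 0.002 0.056 0 0 0; 0.02 0 0.002 0.0588 0 0 0; 0.02 0 0.002 0.0588 0 0 0; 0.062 0 0.002 0.0588 0 0 0; 0.062 0 0.002 0.0588 0 0 0; 0.062 0 0.002 0.0588 0 0 0; 0.062 0 0.002 0.0588 0 0 0; 0.062 0 0.002 0.0588 0 0 0",
)

```text
clock: 24.75
tool_pos: [0.5509, 0.2896, 0.201]
orientation: [180.0, 0.0, -174.1]
force: [0.3, -0.3, -0.2]
opening: 0.0618
```

Emit:
carry_out(
  moves="0.062 0 0 -0.02 0 0 0; 0.062 0 0 -0.055 0 0 0; 0.06 0.1466 -0.1584 -0.055 0 0 -1.717; 0.06 0.1466 -0.1584 -0.055 0 0 -1.717; 0.06 0.1466 -0.1584 -0.055 0 0 -1.717; 0.06 0.1466 -0.1584 -0.055 0 0 -1.717; 0.06 0.1466 -0.1584 -0.055 0 0 -1.717; 0.06 0.1466 -0.1584 -0.055 0 0 -1.717; 0.06 0.1466 -0.1584 -0.055 0 0 -1.717; 0.06 0.1466 -0.1584 -0.055 0 0 -1.717; 0.06 0.1466 -0.1584 -0.055 0 0 -1.717; 0.06 0.1466 -0.1584 -0.055 0 0 -1.717; 0.06 0.1466 -0.1584 -0.055 0 0 -1.717; 0.06 0.1466 -0.1584 -0.055 0 0 -1.717; 0.06 0.1466 -0.1584 -0.055 0 0 -1.717; 0.06 0.1466 -0.1584 -0.055 0 0 -1.717; 0.06 0.1466 -0.1584 -0.055 0 0 -1.717; 0.06 0.1466 -0.1584 -0.055 0 0 -1.717",
)

```text
clock: 26.55
tool_pos: [0.4213, 0.117, 0.2559]
orientation: [-180.0, 0.0, -75.8]
force: [-0.4, 0.3, -0.7]
opening: 0.0601
```

```bash
python3 - <<'E'
from h import *
o=ctrl.get_obs(); print(o['clock'],o['tool_pos'],o['orientation'],o['force'],o['opening'],o['joint_pos'])
p=snap('wrist','wrist10.png'); pickle.dump(p,open('wrist10.pkl','wb')); snap('scene','scene10.png')
E
```

```text
26.55 [0.421321   0.11699737 0.2558725 ] [-1.79996941e+02  9.56542566e-04 -7.57994531e+01] [-0.43968018  0.27213266 -0.72540312] 0.060073109461393895 [ 4.15367447e+01  7.38673854e+00 -3.97112203e+01  8.15260714e-04
 -4.28988846e+01 -2.73367950e+01]
```

View pics/wrist10.png

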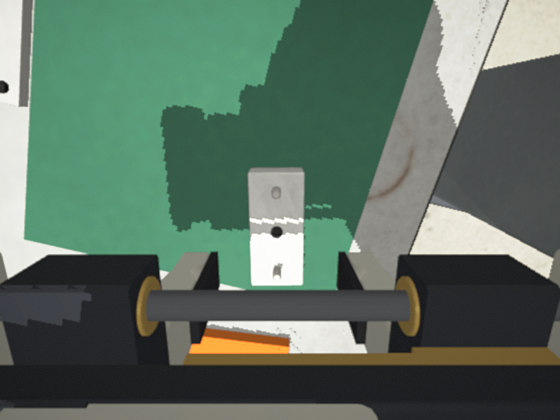

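View pics/scene10.png

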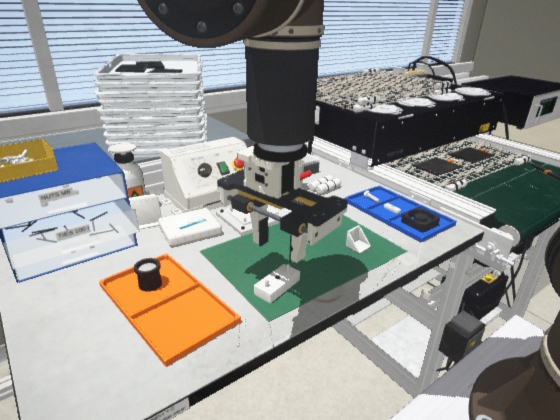

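```bash
python3 - <<'E'
from h import *
p=pickle.load(open('wrist10.pkl','rb'))
for u,v in [(277,232),(250,185),(303,185),(251,283),(302,283)]: print(ray(p,u,v,.022).round(4))
E
```

```text
[0.4216 0.1175 0.022 ]
[0.4462 0.0908 0.022 ]
[0.4133 0.0825 0.022 ]
[0.43   0.1586 0.022 ]
[0.3954 0.1498 0.022 ]
```

Emit:
carry_out(
  moves="0.06 0 0 0.03 0 0 0; 0.06 0 0 0.055 0 0 0; 0.06 0 0 0.064 0 0 0; 0.06 0 0 0.0667 0 0 0; 0.06 0 0 0.0667 0 0 0",
)

```text
clock: 27.15
tool_pos: [0.4215, 0.1172, 0.1894]
orientation: [180.0, -0.0, -75.7]
force: [-0.3, -0.4, 0.2]
opening: 0.0599
```

Hole at (0.4216, 0.1175), right under the tool. Closing.

Emit:
carry_out(
  moves="0.01 0 0 0 0 0 0; 0.01 0 0 0 0 0 0; 0.01 0 0 0 0 0 0; 0.01 0 0 0 0 0 0; 0.01 0 0 0 0 0 0; 0.01 0 0 0 0 0 0",
)

```text
clock: 27.75
tool_pos: [0.4215, 0.1172, 0.1897]
orientation: [-179.9, 0.0, -75.7]
force: [-1.5, 0.1, 6.7]
opening: 0.036
```

Emit:
carry_out(
  moves="0.01 0 0 -0.02 0 0 0; 0.01 0 0 -0.05 0 0 0; 0.01 -0.03 -0.011 -0.06 0 0 0.07; 0.01 -0.07 -0.0255 -0.06 0 0 0.145; 0.01 -0.11 -0.04 -0.06 0 0 0.145; 0.01 -0.14 -0.051 -0.06 0 0 0.145; 0.01 -0.1529 -0.0558 -0.06 0 0 0.145; 0.01 -0.1529 -0.0558 -0.06 0 0 0.145; 0.01 -0.1529 -0.0558 -0.06 0 0 0.145; 0.01 -0.1529 -0.0558 -0.06 0 0 0.145",
)

```text
clock: 28.75
tool_pos: [0.4373, 0.2777, 0.2488]
orientation: [179.9, -0.0, -84.1]
force: [0.4, -1.1, -1.8]
opening: 0.0357
```

```bash
python3 - <<'E'
from h import *
o=ctrl.get_obs(); print(o['clock'],o['tool_pos'],o['orientation'],o['force'],o['opening'])
p=snap('wrist','wrist11.png'); snap('scene','scene11.png')
E
```

```text
28.75 [0.43734965 0.27769364 0.24883298] [ 1.79938885e+02 -4.96569264e-02 -8.40935939e+01] [ 0.36040598 -1.09888807 -1.83623573] 0.035724614213363454
```

View pics/wrist11.png

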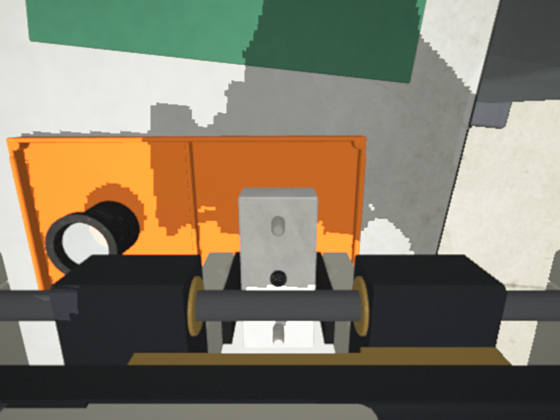

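View pics/scene11.png

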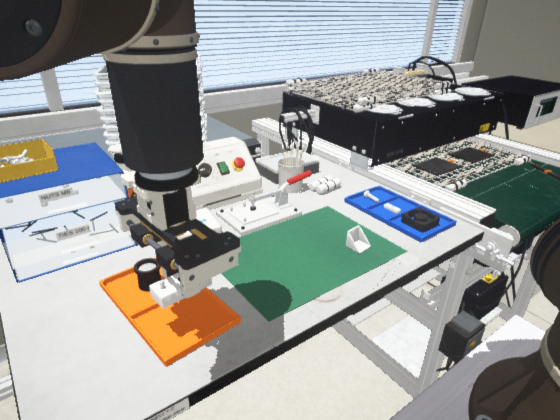

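Emit:
carry_out(
  moves="0.01 0 0 0.03 0 0 0; 0.01 0 0 0.05 0 0 0; 0.01 0 0 0.056 0 0 0; 0.01 0 0 0.0587 0 0 0; 0.01 0 0 0.0587 0 0 0; 0.05 0 0 0.0587 0 0 0; 0.05 0 0 0.0587 0 0 0; 0.05 0 0 0.0587 0 0 0; 0.05 0 0 0.0587 0 0 0; 0.05 0 0 0.0587 0 0 0",
)

```text
clock: 29.85
tool_pos: [0.4378, 0.279, 0.1906]
orientation: [-180.0, 0.0, -84.0]
force: [-0.8, -0.5, -0.1]
opening: 0.0504
```

Emit:
carry_out(
  moves="0.05 0 0 -0.02 0 0 0; 0.05 0 0 -0.06 0 0 0; 0.05 0 0 -0.1 0 0 0; 0.05 0.284 -0.0325 -0.2795 0 0 1.676; 0.05 0.284 -0.0325 -0.2795 0 0 1.676; 0.05 0.284 -0.0325 -0.2795 0 0 1.676; 0.05 0.284 -0.0325 -0.2795 0 0 1.676; 0.05 0.284 -0.0325 -0.2795 0 0 1.676; 0.05 0.284 -0.0325 -0.2795 0 0 1.676; 0.05 0.284 -0.0325 -0.2795 0 0 1.676; 0.05 0.284 -0.0325 -0.2795 0 0 1.676; 0.05 0.284 -0.0325 -0.2795 0 0 1.676; 0.05 0.284 -0.0325 -0.2795 0 0 1.676; 0.05 0.284 -0.0325 -0.2795 0 0 1.676; 0.05 0.284 -0.0325 -0.2795 0 0 1.676; 0.05 0.284 -0.0325 -0.2795 0 0 1.676; 0.05 0.284 -0.0325 -0.2795 0 0 1.676; 0.05 0.284 -0.0325 -0.2795 0 0 1.676; 0.05 0.284 -0.0325 -0.2795 0 0 1.676",
)

```text
clock: 31.75
tool_pos: [0.4995, -0.0001, 0.47]
orientation: [-180.0, -0.0, -180.0]
force: [0.3, 0.1, -0.0]
opening: 0.0498
```

```bash
python3 - <<'E'
from h import *
o=ctrl.get_obs(); print(o['clock'],o['tool_pos'],o['orientation'],o['force'],o['opening'])
p=snap('wrist','wrist12.png'); pickle.dump(p,open('wrist12.pkl','wb')); snap('scene','scene12.png'); snap('side','side12.png')
for l in ['fan','loupe','gauge_block','nut_plate','bolt','bracket']:
    m=ctrl.mark_of(p,l)[:1]
    print(l,[(np.round(a['at'],1).tolist(),round(a['confidence'],2)) for a in m], [np.round(ray(p,a['at'][1],a['at'][0],0.003)[:2],4) for a in m])
E
```

```text
31.75 [ 4.99492947e-01 -1.16084507e-04  4.69967020e-01] [-1.79998986e+02 -1.34571083e-03 -1.79997428e+02] [ 0.28029337  0.07973006 -0.0144491 ] 0.04984959798447547
fan [([109.2, 67.2], 0.82)] [array([ 0.419 , -0.2641])]
loupe [([212.5, 489.4], 0.73)] [array([0.5546, 0.2905])]
gauge_block [([124.1, 495.9], 0.55)] [array([0.4372, 0.2782])]
nut_plate [([171.0, 70.8], 0.58)] [array([ 0.4972, -0.2731])]
bolt [([216.3, 81.3], 0.66)] [array([ 0.5598, -0.2694])]
bracket [([118.1, 207.9], 0.64)] [array([ 0.4298, -0.088 ])]
```

View pics/wrist12.png

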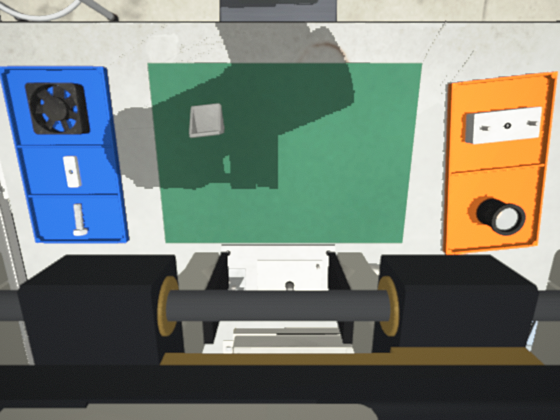

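View pics/scene12.png

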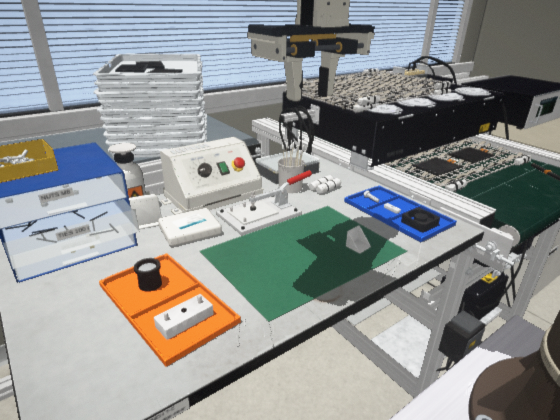

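View pics/side12.png

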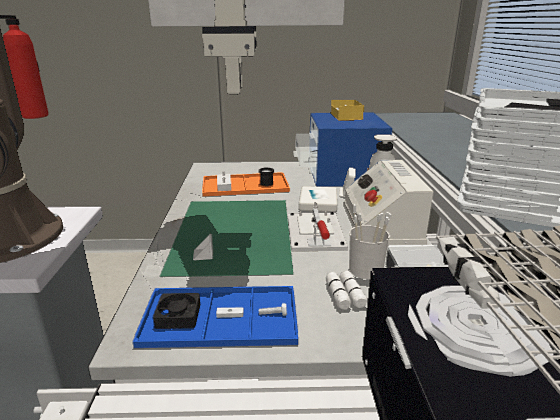

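All five parts sit flat in their pockets: fan (57,108), nut plate (71,171), bolt (80,217), block (505,125) and loupe (500,217). The bracket, wipes pack and cup have not moved. Handing in.

```bash
python3 - <<'E'
from plant import ctrl
print(ctrl.close_job()); 
E
```

```text
the job is handed in; nothing more can be done
None
```

Both kits are made up and the job is handed in, at about 32 s of the 109 s allowed. No verdict was reported.

- **Blue tray:** the fan is in the wide pocket, the nut plate in the middle narrow pocket and the bolt, lying down, in the far narrow pocket.
- **Orange tray:** the block is in the pocket nearest the robot and the loupe, standing, in the far one.

**Last checks:** the final wrist, scene and side pictures show all five parts flat in their own pockets, let go, with the arm well clear. The networks' measured centres were within about 7 mm of each pocket's centre, well inside the limits. The bracket measured within about 1 mm of its start position. The wipes pack and swab cup look unmoved; I checked those two by eye only.

**Disagreements:**
- The scene and side cameras differed from the wrist camera by up to about 15 mm on the tray positions. I went by the wrist camera, and its later close views of the tray walls agreed with its first one to about 3 mm.
- One turn ended about 4° short of what I commanded. I read the actual pose before going on.

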